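# Find the rocking corner of the stirrer slab and shim it

## Robot

A 7-joint arm with a two-finger parallel gripper is mounted at the origin on the work surface. World frame = base frame: x ahead of the robot, y to its left, z up, the work surface at z = 0. Lengths are in m, angles in rad, forces in N, time in s.
With the tool pointing down it reaches from about 0.425 to 0.875 m from the base axis. Payload 4.7 kg.
Tool frame: the origin (TCP) lies at the very end of the fingers, on their centre line; the grasp point (between the pads) lies behind it (ctrl.tcp_to_grasp is the y of the grasp point in the tool frame, in m); y points along the fingers, x is the direction in which the jaws open and shut, and the axes are right-handed (so a half turn about y gives the same grasp; the last joint's range is limited). The gripper opens to 87 mm and grips with 3 to 60 N. Pads are 19 mm wide; open, the fingers measure 117 mm over their backs; the gripper's body (75 mm by 190 mm) begins 51 mm behind the grasp point.
Start: joints at [1.246, 0.321, -0.07, 1.45, 0.023, 1.371, -0.057], TCP at [0.216, -0.613, 0.223] pointing down, gripper open.
Joint ranges: [-2.86, 2.86], [-0.3, 2.09], [-1.38, 1.24], [0.06, 2.45], [-1.56, 4.7], [0.09, 2.05], [-2.69, 2.69]. Speed limits (rad/s): [2.57, 2.57, 3.14, 3.14, 3.14, 3.14, 3.14].

## Interface

Orientations are given as a rotation vector (axis times angle).
In Python, from bench import ctrl, get_image, workorder gives the robot as it stands.
- The arm moves only by the tool drive_tool, never from a script. Its argument "increments" is text: rows parted by semicolons, each of 5 numbers parted by spaces: the shift along the tool's x, y, z in mm, then the turn about the tool's y in degrees, then the closure in counts, from 0 (fully open) to 255 (shut). In form: tx ty tz yaw fingers; .... A call has 1 to 20 rows; each row shifts and turns the commanded pose from where the row before left it, along the tool's axes as they then stand; what a row does not reach is not made up. A row lasts 1/8 s, in which the tool goes at most 62.5 mm and 10.7 degrees, less where a joint would pass 70% of its speed; a pose out of reach is approached as far as the arm can. A call is refused whole if a number of a shift passes 62.5 or a number of a turn 10.7, either way. A call with a gripper value outside its range is refused whole. The fingers move at their own pace and stop on an object; "squeeze" is the grip in N (left out, the last holds). Time passes only in rows, so rows that do not move let the fingers close. It gives the time, the measured TCP pose, the force and the opening at its end, in the units of the state.
- ctrl.get_state(): the state, without advancing time (a new reading comes with each control period).
- get_image(name): name is "scene" or "top"; returns a dict with "img" (384x512x3 uint8, red, green, blue), "mtx" (3x3 intrinsics, pixels), "camera_from_world" (4x4, takes a point from world to camera coordinates). Camera axes: x right, y up, looking along -z (the intrinsics and any distortion apply to the point x, -y, -z); pixel columns grow to the right and rows downward; lengths in m; the calibration is good to about 2 mm. A picture is of the moment at which its call begins. There is no depth.
- workorder.close_job(): hands the job in, once; it reports no verdict.
The state is a dict: "time": time; "joint_positions": joint angles; "qd": joint speeds; "joint_torque": joint torques, N m; "position": TCP position; "tool_rot": TCP orientation; "ft_force": force on the tool from outside, world axes, zero at the start; "torque": the same for the moment, N m; "grip_width": opening from 0.0 (shut) to 1.0 (fully open).
Only numpy, scipy, OpenCV 4.12 (cv2) and the standard library are available. Lean on these libraries where they do the work, as an engineer would, in place of code of your own. Each camera call takes 0.05 s, during which the arm holds its last target.

## Task

The stone slab under the stirrer rocks. With the fingertips press down on its corners to find the one that gives, push that corner's orange wedge in under the slab until it sits tight, then press the same corner firmly once more to show that it no longer rocks. Nothing is picked up; leave the slab and stirrer standing where they are and the other three wedges and everything else alone.

Things in the scene. Friction and masses are not known exactly. Their poses are not given: they have to be found in the camera images.
- slab: dark grey stone slab, 200 (its x) x 220 (its y) x 25 mm thick, 3 kg, loose on four hidden rubber feet 8 mm high (top face 33 mm above the bench). Origin: centre of its underside; x points away from the robot, y to the robot's left, turned at most 0.18 rad. Feet lie 66 mm (x) and 76 mm (y) from its centre: three firm, 34 mm across; one perished, a spongy 14 mm stump; which one varies and cannot be seen
- corner_near_left (a point): point on the slab's top over its near left foot (near: towards the robot, left: +y), 34 mm in from the left and near edges: the place to press. Over a firm foot the slab does not move; over the perished one it starts to go down at about 3 N and is 4 to 5 mm down at 6 N (6 mm at most), the opposite corner up as much, and springs back when let go
- corner_near_right (a point): point on the slab's top over its near right foot (near: towards the robot, left: +y), 34 mm in from the right and near edges: the place to press. Over a firm foot the slab does not move; over the perished one it starts to go down at about 3 N and is 4 to 5 mm down at 6 N (6 mm at most), the opposite corner up as much, and springs back when let go
- corner_far_right (a point): point on the slab's top over its far right foot (near: towards the robot, left: +y), 34 mm in from the right and far edges: the place to press. Over a firm foot the slab does not move; over the perished one it starts to go down at about 3 N and is 4 to 5 mm down at 6 N (6 mm at most), the opposite corner up as much, and springs back when let go
- corner_far_left (a point): point on the slab's top over its far left foot (near: towards the robot, left: +y), 34 mm in from the left and far edges: the place to press. Over a firm foot the slab does not move; over the perished one it starts to go down at about 3 N and is 4 to 5 mm down at 6 N (6 mm at most), the opposite corner up as much, and springs back when let go
- wedge_near_left: orange plastic wedge shim loose on the bench at the left side of the slab's near left corner, thin end towards the slab, tip 7 to 19 mm from its edge. 56 mm long (its x), 28 mm wide, 2.5 mm thick at the tip, rising evenly to 16.5 mm at the upright heel; 25 g. Origin: centre of its underside; x points from heel to tip, 28 mm each way
- tip_near_left (a point): middle of wedge_near_left's tip, at its underside. Pushed by the heel along the slab's y, in line with the foot, the wedge enters the 8 mm gap under the slab. Where the foot has perished it goes tight with its tip about 22 mm inside the slab's edge (a push of about 6 N seats it; friction keeps it). A firm foot stops it after 17 mm, still loose
- wedge_near_right: orange plastic wedge shim loose on the bench at the right side of the slab's near right corner, thin end towards the slab, tip 7 to 19 mm from its edge. 56 mm long (its x), 28 mm wide, 2.5 mm thick at the tip, rising evenly to 16.5 mm at the upright heel; 25 g. Origin: centre of its underside; x points from heel to tip, 28 mm each way
- tip_near_right (a point): middle of wedge_near_right's tip, at its underside. Pushed by the heel along the slab's y, in line with the foot, the wedge enters the 8 mm gap under the slab. Where the foot has perished it goes tight with its tip about 22 mm inside the slab's edge (a push of about 6 N seats it; friction keeps it). A firm foot stops it after 17 mm, still loose
- wedge_far_right: orange plastic wedge shim loose on the bench at the right side of the slab's far right corner, thin end towards the slab, tip 7 to 19 mm from its edge. 56 mm long (its x), 28 mm wide, 2.5 mm thick at the tip, rising evenly to 16.5 mm at the upright heel; 25 g. Origin: centre of its underside; x points from heel to tip, 28 mm each way
- tip_far_right (a point): middle of wedge_far_right's tip, at its underside. Pushed by the heel along the slab's y, in line with the foot, the wedge enters the 8 mm gap under the slab. Where the foot has perished it goes tight with its tip about 22 mm inside the slab's edge (a push of about 6 N seats it; friction keeps it). A firm foot stops it after 17 mm, still loose
- wedge_far_left: orange plastic wedge shim loose on the bench at the left side of the slab's far left corner, thin end towards the slab, tip 7 to 19 mm from its edge. 56 mm long (its x), 28 mm wide, 2.5 mm thick at the tip, rising evenly to 16.5 mm at the upright heel; 25 g. Origin: centre of its underside; x points from heel to tip, 28 mm each way
- tip_far_left (a point): middle of wedge_far_left's tip, at its underside. Pushed by the heel along the slab's y, in line with the foot, the wedge enters the 8 mm gap under the slab. Where the foot has perished it goes tight with its tip about 22 mm inside the slab's edge (a push of about 6 N seats it; friction keeps it). A firm foot stops it after 17 mm, still loose
- stirrer: white round magnetic stirrer, 96 mm across and 34 mm high, with a lidded glass cell 51 mm across on it, 79 mm high in all (85 mm with its plugs), standing loose near the middle of the slab. Origin: centre of its underside. To be left standing there
- wash_bottle: translucent white wash bottle with red cap and bent spout, 72 mm across, 200 mm high, on the bench. Origin: centre of its underside. Leave alone
- reagent_jar: small amber jar with blue cap, 52 mm across, 73 mm high, on the bench. Origin: centre of its underside. Leave alone
- screwdriver: screwdriver with red handle lying on the bench beyond the slab, about 200 mm long. Origin: middle of its length, at its underside; its x runs from handle to blade. Leave alone
Not all that is in view belongs to the job. What is shaped like the wedge_far_right but black or blue is not meant.

How it is judged:
By the outcome, as a careful person would: the job done as asked, in the order asked, and still so for the second after the job is handed in, with the robot touching nothing.
It also fails if it takes over 58 s, if anything falls off the work surface, if the arm or the gripper's body presses on something with over 40 N, if the wrist force passes 120 N, or if a joint passes its speed limit or range.

## Working session

There is one attempt and no reset: what is moved stays moved. The work goes in short steps, Python scripts to look and compute and a tool call to move; the robot and the scene stay as the last step left them, time stands still between calls to the robot, and variables do not carry over. Pictures are saved under pics/ and viewed, and the job is handed in when it is done.

Besides the shell and the picture viewer there is one more tool, called after "Call:" as name(argument=value, ...) on one line, values as JSON. drive_tool: Moves the arm, as the interface text tells. Its arguments: {"type":"object","properties":{"increments":{"type":"string"},"squeeze":{"type":"number"}},"required":["increments"]}

```bash
mkdir -p pics; ls; cat > h.py <<'E'
import numpy as np, cv2
from bench import ctrl, get_image, workorder
def snap(name,tag):
    d=get_image(name); cv2.imwrite(f'pics/{tag}.png',cv2.cvtColor(d['img'],cv2.COLOR_RGB2BGR)); np.savez(f'pics/{tag}.npz',img=d['img'],mtx=d['mtx'],T=d['camera_from_world'],**({'dist':d['dist']} if 'dist' in d else {})); print(name,list(d.keys())); return d
def ray(d,u,v,z):
    K=d['mtx'];T=d['T']
    c=np.linalg.inv(K)@[u,v,1]; c=np.array([c[0],-c[1],-c[2]])
    R=T[:3,:3];o=-R.T@T[:3,3];w=R.T@c
    return o+w*(z-o[2])/w[2]
def proj(d,p):
    T=d['T'];q=T[:3,:3]@np.array(p)+T[:3,3];q=np.array([q[0],-q[1],-q[2]]);q=d['mtx']@q;return q[:2]/q[2]
def crop(tag,x0,y0,x1,y1,s,out):
    im=cv2.imread(f'pics/{tag}.png')[y0:y1,x0:x1]; cv2.imwrite(f'pics/{out}.png',cv2.resize(im,None,fx=s,fy=s,interpolation=cv2.INTER_CUBIC))
E
python3 - <<'E'
from h import *
d=snap('top','t0');print(d['mtx'],d['camera_from_world'])
d=snap('scene','s0');print(d['mtx'],d['camera_from_world'])
print(ctrl.get_state(),ctrl.tcp_to_grasp)
E
```

```text
pics
top ['img', 'mtx', 'camera_from_world']
[[483.36283853   0.         256.47285658]
 [  0.         483.36283853 188.2169306 ]
 [  0.           0.           1.        ]] [[ 1.41889524e-02 -9.99870227e-01 -7.62911031e-03  5.36688121e-04]
 [ 9.86210406e-01  1.27360999e-02  1.65005537e-01 -6.30637124e-01]
 [-1.64886959e-01 -9.86516369e-03  9.86263134e-01 -1.14349805e+00]
 [ 0.00000000e+00  0.00000000e+00  0.00000000e+00  1.00000000e+00]]
scene ['img', 'mtx', 'camera_from_world']
[[460.91815715   0.         258.72823897]
 [  0.         460.91815715 192.05936203]
 [  0.           0.           1.        ]] [[-4.37883238e-01  8.99030737e-01 -1.41559198e-03  2.77367870e-01]
 [-5.18571699e-01 -2.51289437e-01  8.17274135e-01  2.63095783e-01]
 [ 7.34398845e-01  3.58604730e-01  5.76247329e-01 -1.84655198e+00]
 [ 0.00000000e+00  0.00000000e+00  0.00000000e+00  1.00000000e+00]]
{'time': 0.1, 'joint_positions': array([ 1.24608191,  0.3217385 , -0.07008576,  1.45152201,  0.02259206,
        1.37080188, -0.05689633]), 'qd': array([ 0.00044005, -0.00270757,  0.0002777 , -0.00190658, -0.00025311,
        0.00119489, -0.00063142]), 'joint_torque': array([-9.38306366e-04, -4.92573881e+01, -4.06355727e-01, -3.13402390e+01,
       -6.41376944e-02,  3.94819316e-02,  5.38164227e-05]), 'position': array([ 0.21583747, -0.61260702,  0.22159319]), 'tool_rot': array([-1.34973499,  0.95711526, -0.95476509]), 'ft_force': array([-0.00767068, -0.00889923, -0.3296035 ]), 'torque': array([ 0.00152743, -0.0009752 ,  0.01867833]), 'grip_width': 1.0009055325035028} -0.0187
```

```bash
python3 - <<'E'
from h import *
for t in('t0','s0'):
    crop(t,0,0,512,384,1.56,t+'b')
from scipy.spatial.transform import Rotation as R
print(R.from_rotvec(ctrl.get_state()['tool_rot']).as_matrix())
E
```

```text
[[ 3.32397133e-01 -6.37818447e-04  9.43139300e-01]
 [-9.43138018e-01  1.55741969e-03  3.32397734e-01]
 [-1.68087313e-03 -9.99998584e-01 -8.38689859e-05]]
```

View pics/t0b.png

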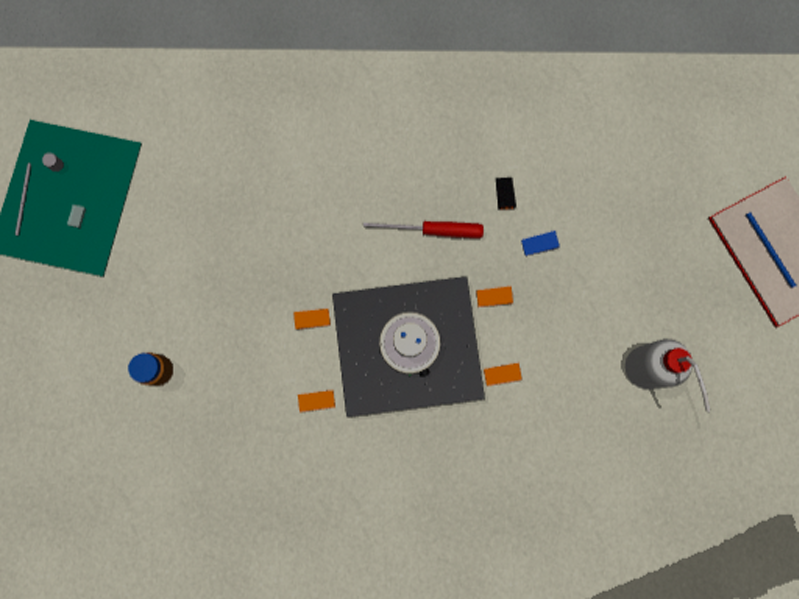

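View pics/s0b.png

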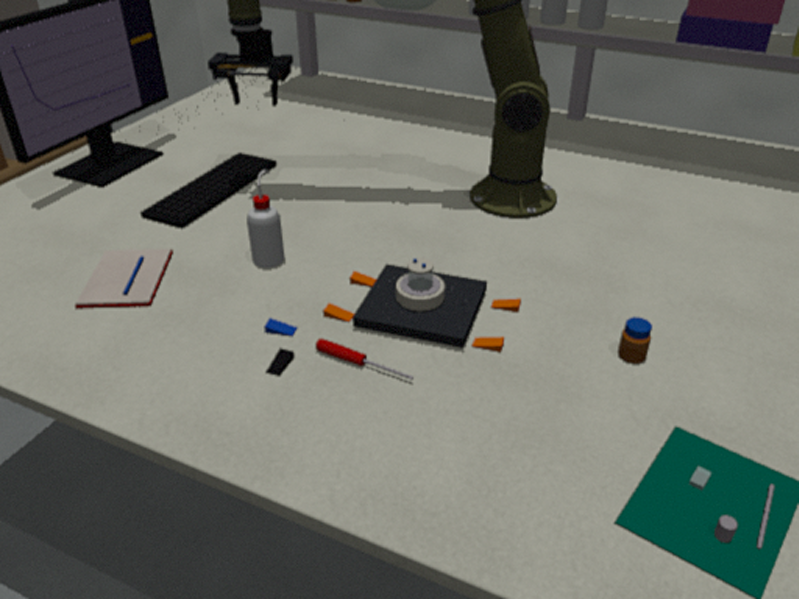

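The top picture (799 px wide) shows the slab with corners near (333,294), (467,277), (485,400) and (347,416). The four orange wedges are at (312,319) far left, (316,401) near left, (495,296) far right and (503,374) near right. The look-alikes to avoid are the blue one at (540,243) and the black one at (506,193). Next is a close crop to confirm the choice.

```bash
python3 - <<'E'
from h import *
crop('t0',180,165,350,280,4.7,'t0c')
E
```

```text
(no output)
```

View pics/t0c.png

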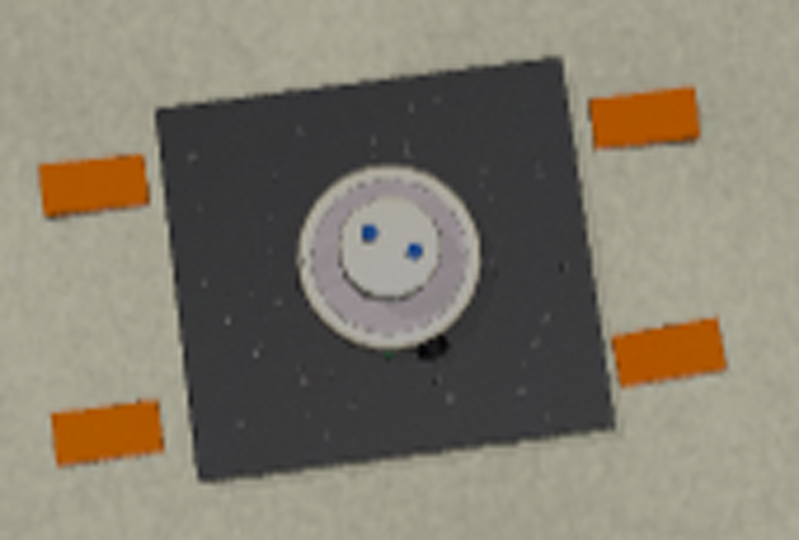

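```bash
cat >> h.py <<'E'
from scipy.optimize import minimize
def fit(d,mask,P,x0):
    S=8; m=cv2.resize(mask.astype(np.float32),None,fx=4,fy=4,interpolation=cv2.INTER_LINEAR)
    def cost(x,ret=False):
        c,s=np.cos(x[2]),np.sin(x[2])
        pts=np.array([proj(d,[x[0]+c*p[0]-s*p[1],x[1]+s*p[0]+c*p[1],p[2]]) for p in P])
        h=cv2.convexHull(((pts+0.5)*4*16).astype(np.int32)-8)
        im=np.zeros(m.shape,np.uint8);cv2.fillConvexPoly(im,h,255,cv2.LINE_AA,4)
        return np.abs(im/255.-m).sum()/m.sum()
    best=None
    for k in range(3):
        sim=np.array([x0]+[np.array(x0)+e for e in np.diag([.008,.008,.08])])
        r=minimize(cost,x0,method='Nelder-Mead',options=dict(initial_simplex=sim,xatol=1e-5,fatol=1e-6,maxiter=400)); x0=r.x
    return r.x,r.fun
SLAB=[(a*.1,b*.11,z) for a in(-1,1) for b in(-1,1) for z in(.008,.033)]
WEDGE=[(.028,b,z) for b in(-.014,.014) for z in(0,.0025)]+[(-.028,b,z) for b in(-.014,.014) for z in(0,.0165)]
def load(tag): return dict(np.load(f'pics/{tag}.npz'))
def slabfit(d,x0=None):
    hsv=cv2.cvtColor(d['img'],cv2.COLOR_RGB2HSV); g=d['img'].max(2)
    m=(g<95).astype(np.uint8); m[:165]=0;m[285:]=0;m[:,:205]=0;m[:,:0]=0;m[:,320:]=0
    n,l,st,_=cv2.connectedComponentsWithStats(m); i=1+np.argmax(st[1:,4]); m=(l==i).astype(np.uint8)
    m=cv2.morphologyEx(m,cv2.MORPH_CLOSE,np.ones((5,5))); cs,_=cv2.findContours(m,cv2.RETR_EXTERNAL,cv2.CHAIN_APPROX_NONE); m[:]=0; cv2.drawContours(m,cs,-1,1,-1)
    M=np.array([c for c in ray(d,262,222,.033)])
    return fit(d,m,SLAB,[M[0],M[1],.1] if x0 is None else x0)
def wedgefit(d,th):
    hsv=cv2.cvtColor(d['img'],cv2.COLOR_RGB2HSV)
    m=((hsv[...,0]<20)&(hsv[...,1]>160)&(hsv[...,2]>90)).astype(np.uint8); m[:150]=0; m[300:]=0;m[:,:180]=0;m[:,350:]=0
    n,l,st,ce=cv2.connectedComponentsWithStats(m); out=[]
    for i in range(1,n):
        if st[i,4]<60: continue
        p=ray(d,*ce[i],.005); a=th+(-np.pi/2 if ce[i][0]<262 else np.pi/2)
        out.append((ce[i],)+fit(d,(l==i).astype(np.uint8),WEDGE,[p[0],p[1],a]))
    return out
E
python3 - <<'E'
from h import *
d=load('t0'); R=d['T'][:3,:3]; print('cam',-R.T@d['T'][:3,3])
s,f=slabfit(d); print('slab',s,f)
c,sn=np.cos(s[2]),np.sin(s[2]);Rz=np.array([[c,-sn],[sn,c]])
for n,a,b in(('nl',-1,1),('nr',-1,-1),('fr',1,-1),('fl',1,1)): print(n,s[:2]+Rz@[.066*a,.076*b])
for ce,w,f in wedgefit(d,s[2]):
    q=Rz.T@(w[:2]-s[:2]); print(ce,w,f,'in slab frame',q,'ang',w[2]-s[2])
    t=Rz.T@(w[:2]+.028*np.array([np.cos(w[2]),np.sin(w[2])])-s[:2]);print('  tip',t)
E
```

```text
cam [ 0.43338536 -0.00271232  1.23185268]
slab [ 0.55038393 -0.00288247  0.14412444] 0.015568217475228279
nl [0.47415264 0.06285025]
nr [ 0.49598379 -0.08757382]
fr [ 0.62661522 -0.06861519]
fl [0.60478406 0.08180888]
[316.76666667 189.68333333] [ 0.63670579 -0.14447469  1.66684421] 0.12744360830269608 in slab frame [ 0.06509056 -0.15252226] ang 1.522719773632802
  tip [ 0.06643619 -0.12455461]
[199.56540084 203.94936709] [ 0.59595877  0.15391675 -1.42785698] 0.14186816802142796 in slab frame [0.06762277 0.14862781] ang -1.5719814165339334
  tip [0.06758959 0.12062783]
[321.85655738 239.5       ] [ 0.50894116 -0.15660489  1.74300458] 0.1257805594061395 in slab frame [-0.06309163 -0.14617637] ang 1.5988801462641062
  tip [-0.06387787 -0.11818741]
[202.30452675 256.66666667] [ 0.46225282  0.14245952 -1.41513678] 0.13505608004518677 in slab frame [-0.06634248  0.15649301] ang -1.5592612200524665
  tip [-0.0660195   0.12849487]
```

Call:
drive_tool(increments="-36.5 2 39.8 0 255; -36.5 5 39.8 0 255; -36.5 5 39.8 0 255; -36.5 5 39.8 0 255; -36.5 5 39.8 0 255; -36.5 8 39.8 0 255; -36.5 10 39.8 0 255; -36.5 10 39.8 0 255; -36.5 10 39.8 0 255; -36.5 10 39.8 0 255; -36.5 10 39.8 0 255; 0 5 0 -9.85 255; 0 5 0 -9.85 255; 0 5 0 -9.85 255; 0 5 0 -9.85 255; 0 5 0 -9.85 255; 0 5 0 -9.85 255; 0 5 0 -9.85 255; 0 5 0 -9.85 255; 0 0 0 0 255", squeeze=20)

```text
time: 2.6
position: [0.4948, -0.0889, 0.1019]
tool_rot: [-1.567, -0.11, 0.112]
ft_force: [-0.4, -1.0, -1.1]
grip_width: 0.007
```

```bash
python3 - <<'E'
from h import *
d=load('t0')
s=np.array([ 0.55038,-0.00288]);t=.14412;c,sn=np.cos(t),np.sin(t);Rz=np.array([[c,-sn],[sn,c]])
for u,v,z in((390,257,.067),(390,247,.112)):
    p=ray(d,180+u/4.7,165+v/4.7,z);print(p,Rz.T@(p[:2]-s))
snap('top','t1');snap('scene','s1')
crop('t1',180,165,350,280,4.7,'t1c');crop('s1',200,90,360,240,4,'s1c')
st=ctrl.get_state();print(st['position'],st['ft_force'],st['joint_positions'])
from scipy.spatial.transform import Rotation as R
M=R.from_rotvec(st['tool_rot']).as_matrix();print(M,np.arctan2(M[1,0],M[0,0]))
E
```

```text
[ 0.55123874 -0.00787792  0.067     ] [ 0.00013203 -0.00506944]
[ 0.55164752 -0.00761898  0.112     ] [ 0.00057376 -0.00487189]
top ['img', 'mtx', 'camera_from_world']
scene ['img', 'mtx', 'camera_from_world']
[ 0.49533864 -0.08892299  0.10247815] [-0.19481198  0.41037761  0.03939533] [ 0.7427322   0.15585173 -0.65966103  1.93520968  0.10775096  1.08553876
  0.17867193]
[[ 9.90196025e-01 -2.78454310e-04 -1.39684479e-01]
 [ 1.39684491e-01  2.49071505e-05  9.90196063e-01]
 [-2.72245219e-04 -9.99999961e-01  6.35587100e-05]] 0.14014278003748126
```

View pics/s1c.png

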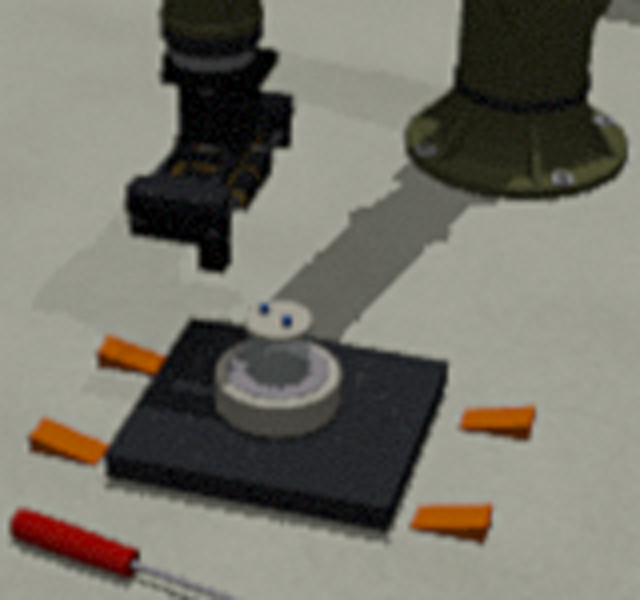

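View pics/t1c.png

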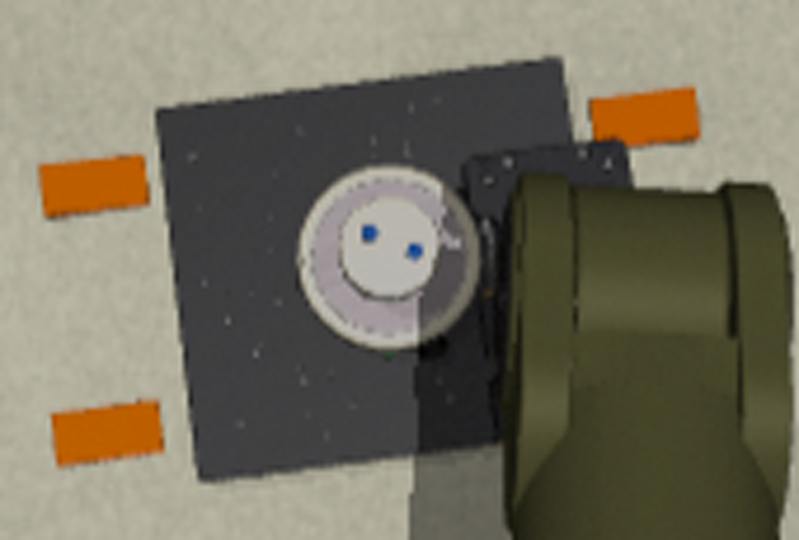

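Call:
drive_tool(increments="0.5 10 1.2 10 255; 0 14 0 10 255; 0 16 0 0 255; 0 12 0 0 255; 0 8 0 0 255; 0 4 0 0 255; 0 0 0 0 255; 0 0 0 0 255")

```text
time: 3.7
position: [0.4962, -0.0877, 0.0389]
tool_rot: [-1.565, 0.161, -0.162]
ft_force: [0.6, -0.5, 0.3]
grip_width: 0.005
```

Call:
drive_tool(increments="0 1.5 0 0 255; 0 1.5 0 0 255; 0 1 0 0 255; 0 1 0 0 255; 0 0 0 0 255")

```text
time: 4.32
position: [0.4957, -0.0876, 0.0334]
tool_rot: [-1.565, 0.162, -0.161]
ft_force: [-0.3, -0.3, -0.2]
grip_width: 0.003
```

Call:
drive_tool(increments="0 1 0 0 255; 0 0.5 0 0 255; 0 0 0 0 255")

```text
time: 4.7
position: [0.4959, -0.0877, 0.0331]
tool_rot: [-1.566, 0.162, -0.161]
ft_force: [-3.3, -0.7, 9.3]
grip_width: 0.003
```

Call:
drive_tool(increments="0 1 0 0 255; 0 0 0 0 255")

```text
time: 4.95
position: [0.496, -0.0877, 0.033]
tool_rot: [-1.566, 0.162, -0.161]
ft_force: [-5.3, 0.8, 15.8]
grip_width: 0.009
```

Call:
drive_tool(increments="0 -20 0 0 255; 0 -22 0 0 255; 31 0 11.3 0 255; 31 0 11.3 0 255; 0 0 0 -10 255; 0 0 0 -10 255; 0 0 0 -10 255; 0 0 0 -10 255; 31 0 -11.3 0 255; 31 0 -11.3 0 255; 0 14 0 0 255; 0 12 0 0 255; 0 8 0 0 255; 0 0 0 0 255; 0 0 0 0 255")

```text
time: 6.82
position: [0.6264, -0.069, 0.0395]
tool_rot: [-1.537, -0.386, 0.386]
ft_force: [0.2, -0.4, 0.0]
grip_width: 0.007
```

```bash
python3 - <<'E'
from h import *
from scipy.spatial.transform import Rotation as R
st=ctrl.get_state();M=R.from_rotvec(st['tool_rot']).as_matrix();print(st['time'],st['position'],st['ft_force'],np.arctan2(M[1,0],M[0,0])-.144)
print('to fr, tool mm',M.T@(np.array([.62662,-.06862,.0365])-st['position'])*1000)
E
```

```text
6.825 [ 0.62642229 -0.06900982  0.0394512 ] [ 0.2012341  -0.36265296  0.0235047 ] 0.34813974311977214
to fr, tool mm [0.35778954 2.95113137 0.25192192]
```

Call:
drive_tool(increments="0 2 0 0 255; 0 2 0 0 255; 0 1.5 0 0 255; 0 1 0 0 255; 0 0 0 0 255; 0 0 0 0 255")

```text
time: 7.58
position: [0.6265, -0.0689, 0.0327]
tool_rot: [-1.536, -0.386, 0.386]
ft_force: [-0.8, -0.2, 1.4]
grip_width: 0.01
```

Call:
drive_tool(increments="0 1 0 0 255; 0 0 0 0 255")

```text
time: 7.82
position: [0.6267, -0.069, 0.0317]
tool_rot: [-1.537, -0.386, 0.386]
ft_force: [0.4, -0.6, 2.4]
grip_width: 0.005
```

Call:
drive_tool(increments="0 1 0 0 255; 0 0 0 0 255")

```text
time: 8.07
position: [0.6269, -0.0691, 0.0308]
tool_rot: [-1.537, -0.387, 0.385]
ft_force: [0.1, -1.0, 2.9]
grip_width: 0.007
```

Call:
drive_tool(increments="0 1 0 0 255; 0 1 0 0 255; 0 0 0 0 255")

```text
time: 8.45
position: [0.6272, -0.0693, 0.029]
tool_rot: [-1.537, -0.387, 0.385]
ft_force: [1.6, -1.3, 5.1]
grip_width: 0.004
```

The near right corner is firm: 15.8 N with the top staying at 33 mm. The far right corner went down about 4 mm at 5 N, so that is the one that rocks. I'll release it and go round behind the far right wedge.

Call:
drive_tool(increments="0 -5 0 0 255; 0 -20 0 0 255; 0 -22 0 0 255; 0 0 0 10 255; 0 0 0 10 255; 0 0 -43 0 255; 0 0 -43 0 255; 0 0 -43 0 255; 0 0 0 0 255; 0 0 0 0 255")

```text
time: 9.7
position: [0.6451, -0.1953, 0.0765]
tool_rot: [-1.567, -0.113, 0.112]
ft_force: [0.6, 0.9, 0.2]
grip_width: 0.009
```

```bash
python3 - <<'E'
from h import *
from scipy.spatial.transform import Rotation as R
st=ctrl.get_state();M=R.from_rotvec(st['tool_rot']).as_matrix();print(st['time'],st['position'],st['ft_force'],np.arctan2(M[1,0],M[0,0])-.144)
s=np.array([ 0.55038,-0.00288]);t=.14412;c,sn=np.cos(t),np.sin(t);Rz=np.array([[c,-sn],[sn,c]])
print('tcp slab',Rz.T@(st['position'][:2]-s))
snap('top','t2');snap('scene','s2')
crop('t2',240,150,410,265,4.7,'t2c');crop('s2',190,90,350,240,4,'s2c')
E
```

```text
9.7 [ 0.64505607 -0.19531059  0.07645515] [0.63026391 0.89150162 0.213024  ] -0.00025393888669167364
tcp slab [ 0.06605734 -0.20403312]
top ['img', 'mtx', 'camera_from_world']
scene ['img', 'mtx', 'camera_from_world']
```

View pics/s2c.png

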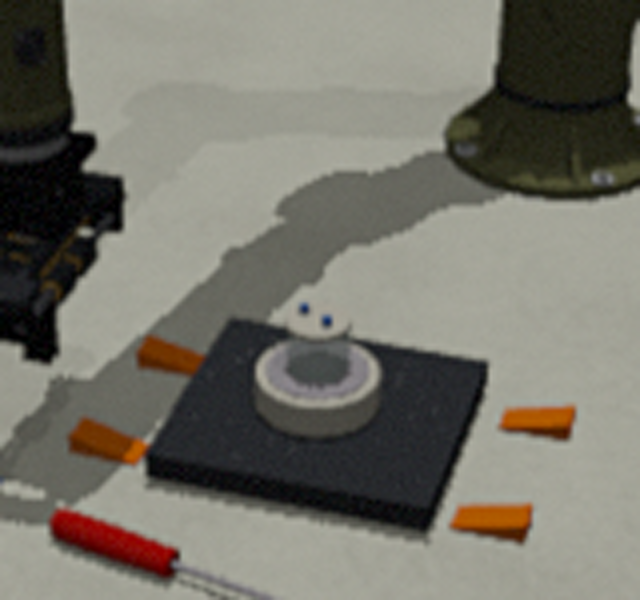

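View pics/t2c.png

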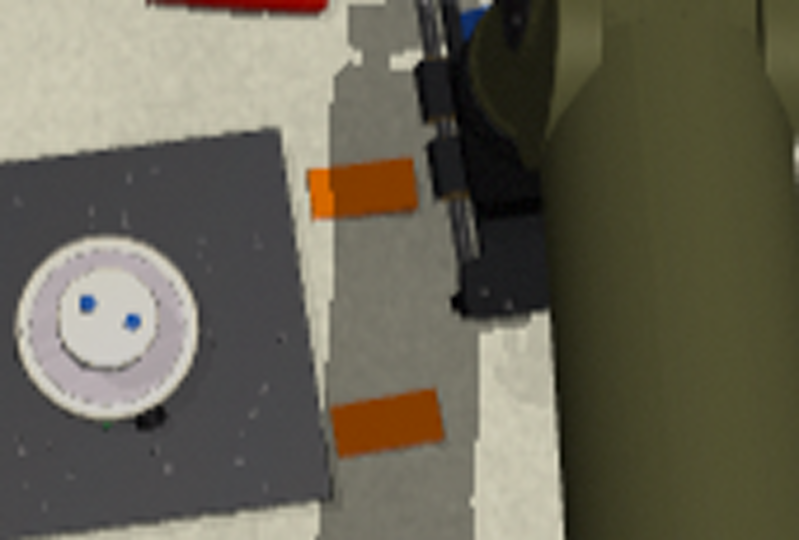

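Call:
drive_tool(increments="-0.5 20 -4 0 255; 0 20 0 0 255; 0 16 0 0 255; 0 8 0 0 255; 0 4 0 0 255; 0 0 0 0 255; 0 0 0 0 255")

```text
time: 10.68
position: [0.6455, -0.2006, 0.0083]
tool_rot: [-1.568, -0.113, 0.112]
ft_force: [-0.2, 0.2, -0.3]
grip_width: 0.005
```

Call:
drive_tool(increments="0 0 5 0 255; 0 0 5 0 255; 0 0 4 0 255; 0 0 4 0 255; 0 0 4 0 255; 0 0 4 0 255; 0 0 3 0 255; 0 0 0 0 255")

```text
time: 11.68
position: [0.6408, -0.1713, 0.0076]
tool_rot: [-1.568, -0.113, 0.113]
ft_force: [0.5, 0.6, 0.3]
grip_width: 0.003
```

```bash
cat >> h.py <<'E'
def where():
    from scipy.spatial.transform import Rotation as R
    st=ctrl.get_state();M=R.from_rotvec(st['tool_rot']).as_matrix()
    s=np.array([ 0.55038,-0.00288]);t=.14412;c,sn=np.cos(t),np.sin(t);Rz=np.array([[c,-sn],[sn,c]])
    print(st['time'],st['position'],'F slab',Rz.T@st['ft_force'][:2],st['ft_force'][2],'yaw',np.arctan2(M[1,0],M[0,0])-.144,'tcp slab',Rz.T@(st['position'][:2]-s))
E
python3 - <<'E'
from h import *
where()
snap('top','t3');snap('scene','s3')
crop('t3',240,150,410,265,4.7,'t3c');crop('s3',190,150,290,230,7,'s3c')
E
```

```text
11.675 [ 0.64075691 -0.17132909  0.00755986] F slab [0.59228969 0.50324704] 0.3202008521961652 yaw -0.00015330637018673432 tcp slab [ 0.06524701 -0.1796828 ]
top ['img', 'mtx', 'camera_from_world']
scene ['img', 'mtx', 'camera_from_world']
```

View pics/s3c.png

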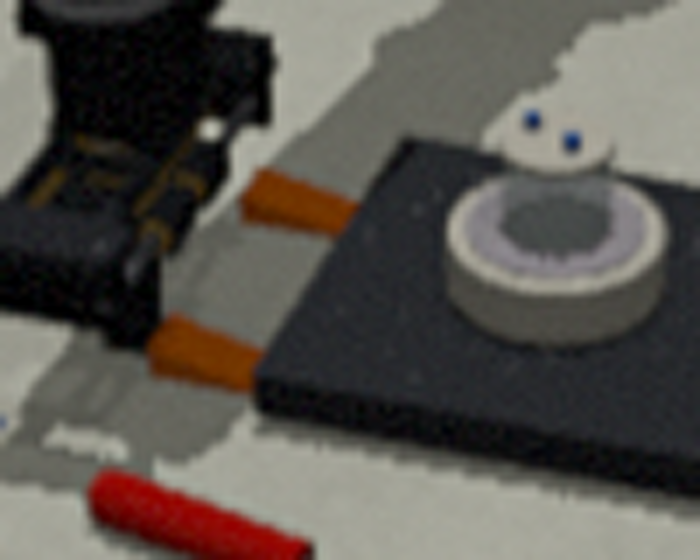

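View pics/t3c.png

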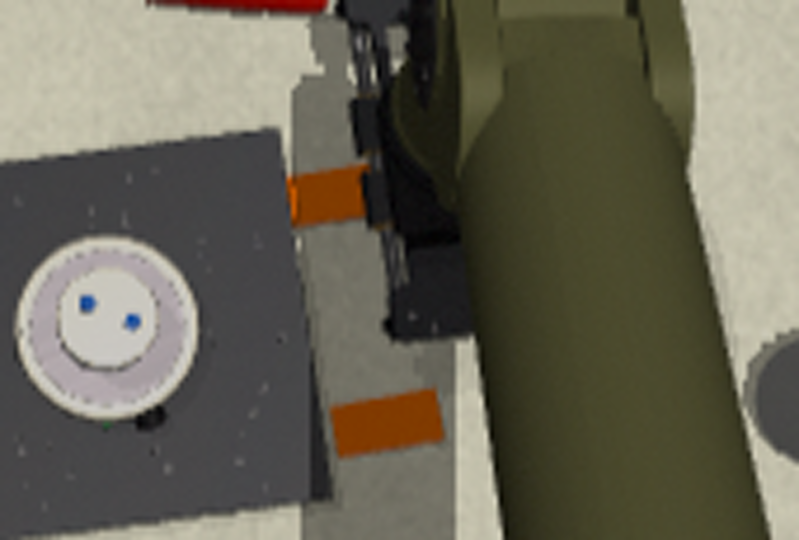

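Call:
drive_tool(increments="0 0 4 0 255; 0 0 4 0 255; 0 0 4 0 255; 0 0 3 0 255; 0 0 2 0 255; 0 0 0 0 255")

```text
time: 12.52
position: [0.6384, -0.1548, 0.0076]
tool_rot: [-1.568, -0.113, 0.113]
ft_force: [0.2, -0.6, 0.3]
grip_width: 0.0
```

Call:
drive_tool(increments="0 0 1.5 0 255; 0 0 1.5 0 255; 0 0 0 0 255")

```text
time: 12.9
position: [0.6379, -0.1518, 0.0075]
tool_rot: [-1.568, -0.113, 0.113]
ft_force: [-0.1, 0.1, 1.3]
grip_width: 0.008
```

Call:
drive_tool(increments="0 0 1.5 0 255; 0 0 0 0 255")

```text
time: 13.15
position: [0.6377, -0.1503, 0.0076]
tool_rot: [-1.568, -0.113, 0.113]
ft_force: [0.8, 0.1, -0.3]
grip_width: 0.009
```

Call:
drive_tool(increments="0 0 1.5 0 255; 0 0 1 0 255; 0 0 0 0 255")

```text
time: 13.52
position: [0.6374, -0.1483, 0.0076]
tool_rot: [-1.568, -0.113, 0.112]
ft_force: [-1.0, -0.7, -0.4]
grip_width: 0.003
```

Call:
drive_tool(increments="0 0 1 0 255; 0 0 0.5 0 255; 0 0 0 0 255")

```text
time: 13.9
position: [0.6372, -0.1478, 0.0076]
tool_rot: [-1.569, -0.112, 0.112]
ft_force: [-0.4, -4.6, 0.3]
grip_width: 0.006
```

Call:
drive_tool(increments="0 0 0.5 0 255; 0 0 0 0 255")

```text
time: 14.15
position: [0.6372, -0.1473, 0.0076]
tool_rot: [-1.569, -0.112, 0.112]
ft_force: [1.5, -4.4, -0.1]
grip_width: 0.008
```

```bash
python3 - <<'E'
from h import *
where()
d=snap('top','t4');snap('scene','s4')
crop('t4',180,150,350,265,4.7,'t4c');crop('s4',190,150,290,230,7,'s4c')
E
```

```text
14.15 [ 0.63715565 -0.14734697  0.00761124] F slab [ 0.88782778 -4.57786837] -0.08289642866348756 yaw -0.0013571227997112856 tcp slab [ 0.06512744 -0.15543209]
top ['img', 'mtx', 'camera_from_world']
scene ['img', 'mtx', 'camera_from_world']
```

View pics/s4c.png

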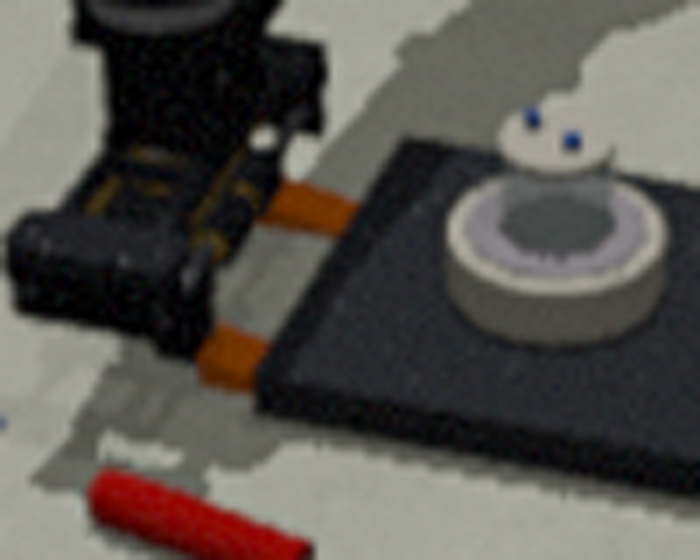

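View pics/t4c.png

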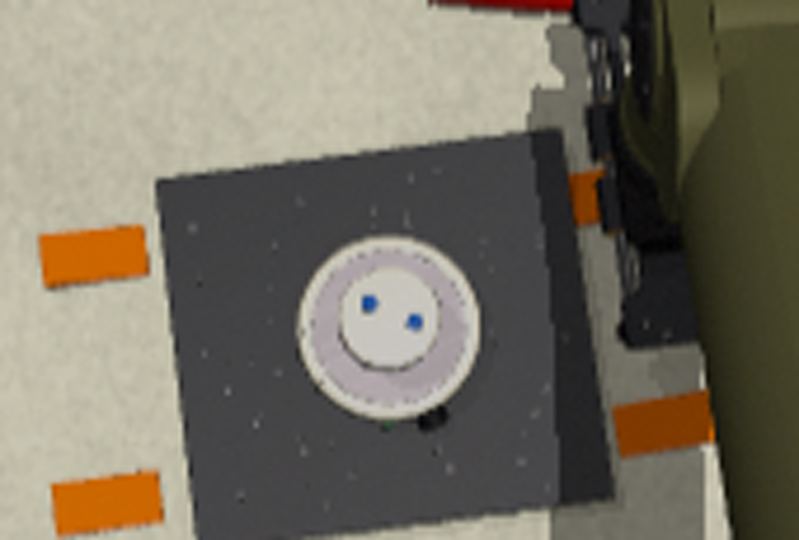

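Call:
drive_tool(increments="0 0 0.5 0 255; 0 0 0 0 255")

```text
time: 14.5
position: [0.6371, -0.1473, 0.0077]
tool_rot: [-1.57, -0.112, 0.112]
ft_force: [1.2, -6.4, -0.9]
grip_width: 0.004
```

Call:
drive_tool(increments="0 0 0.5 0 255; 0 0 0 0 255")

```text
time: 14.75
position: [0.6371, -0.1472, 0.0077]
tool_rot: [-1.57, -0.112, 0.111]
ft_force: [1.5, -5.9, -1.3]
grip_width: 0.005
```

Call:
drive_tool(increments="0 0 0.5 0 255; 0 0 0 0 255")

```text
time: 15.0
position: [0.6371, -0.1471, 0.0077]
tool_rot: [-1.571, -0.112, 0.111]
ft_force: [1.8, -7.2, -1.3]
grip_width: 0.004
```

Call:
drive_tool(increments="0 0 0.7 0 255; 0 0 0 0 255")

```text
time: 15.25
position: [0.6371, -0.1469, 0.0078]
tool_rot: [-1.572, -0.112, 0.111]
ft_force: [1.0, -7.6, -0.7]
grip_width: 0.004
```

Call:
drive_tool(increments="0 0 0.5 0 255; 0 0 0 0 255; 0 0 0 0 255")

```text
time: 15.62
position: [0.637, -0.1469, 0.0078]
tool_rot: [-1.572, -0.112, 0.11]
ft_force: [0.9, -8.0, -1.3]
grip_width: 0.005
```

The wedge has stopped moving under 8 N. I'll back straight off and look.

Call:
drive_tool(increments="0 0 -4 0 255; 0 0 -10 0 255; 0 0 -15 0 255; 0 -20 0 0 255; 0 -30 -30 0 255; 0 -20 -40 0 255; 0 0 -30 0 255; 0 0 0 0 255")

```text
time: 16.62
position: [0.6551, -0.275, 0.0791]
tool_rot: [-1.57, -0.11, 0.108]
ft_force: [0.3, 0.1, -1.1]
grip_width: -0.001
```

```bash
python3 - <<'E'
from h import *
where()
d=snap('top','t5');snap('scene','s5'); d=load('t5')
s,f=slabfit(d); print('slab',s,f)
c,sn=np.cos(s[2]),np.sin(s[2]);Rz=np.array([[c,-sn],[sn,c]])
crop('t5',240,150,410,265,4.7,'t5c');crop('s5',190,150,290,230,7,'s5c')
E
```

```text
16.625 [ 0.6550689  -0.2750055   0.07906159] F slab [0.29193749 0.0611151 ] -1.107391287497617 yaw -0.005672383651402324 tcp slab [ 0.06452046 -0.28433988]
top ['img', 'mtx', 'camera_from_world']
scene ['img', 'mtx', 'camera_from_world']
slab [ 0.55121595 -0.00281275  0.14110488] 0.02368852969639694
```

View pics/s5c.png

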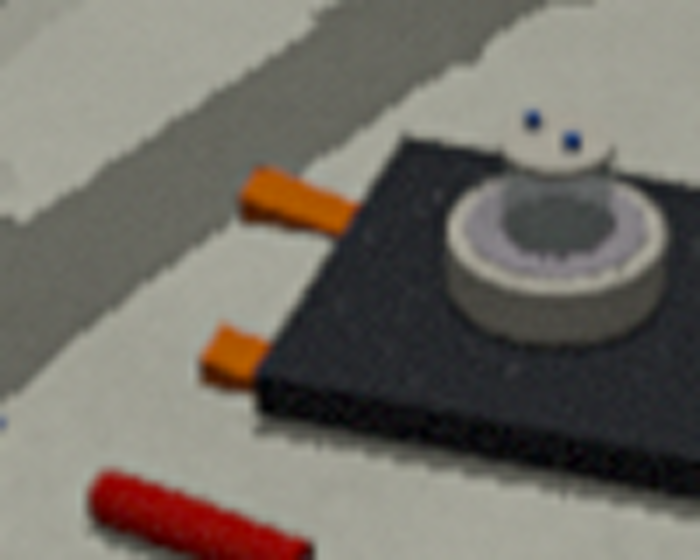

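View pics/t5c.png

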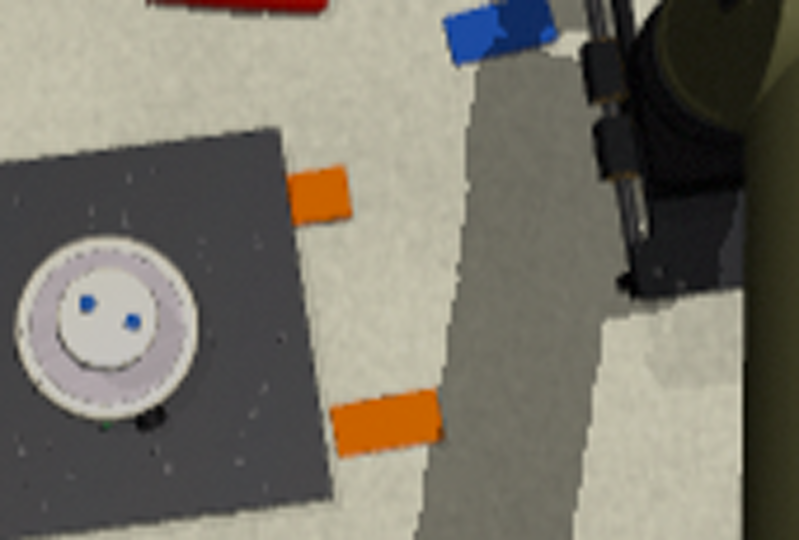

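Call:
drive_tool(increments="0.5 0 52 0 255; 0.5 0 52 0 255; 0.5 0 52 0 255; 0.5 0 52 0 255; 0 0 0 -10 255; 0 0 0 -10 255; 0 14 0 0 255; 0 14 0 0 255; 0 10 0 0 255; 0 3 0 0 255; 0 0 0 0 255; 0 0 0 0 255")

```text
time: 18.23
position: [0.6278, -0.0649, 0.037]
tool_rot: [-1.536, -0.386, 0.385]
ft_force: [-0.5, -0.4, -0.0]
grip_width: 0.01
```

```bash
python3 - <<'E'
from h import *
where()
E
```

```text
18.225 [ 0.627784   -0.06492384  0.03696442] F slab [-0.53415663 -0.2871409 ] -0.035776044989301634 yaw 0.34810182588813954 tcp slab [ 0.06769069 -0.0725175 ]
```

Call:
drive_tool(increments="-2.8 0 -2.7 0 255; 0 2 0 0 255; 0 1.5 0 0 255; 0 1 0 0 255; 0 0 0 0 255; 0 0 0 0 255")

```text
time: 18.98
position: [0.6262, -0.0689, 0.0332]
tool_rot: [-1.537, -0.386, 0.386]
ft_force: [-3.0, -0.7, 7.9]
grip_width: 0.004
```

Call:
drive_tool(increments="0 1 0 0 255; 0 0 0 0 255")

```text
time: 19.23
position: [0.6263, -0.0689, 0.0331]
tool_rot: [-1.538, -0.385, 0.386]
ft_force: [-5.0, -0.7, 11.7]
grip_width: 0.007
```

Call:
drive_tool(increments="0 0.7 0 0 255; 0 0 0 0 255; 0 0 0 0 255")

```text
time: 19.6
position: [0.6263, -0.0689, 0.033]
tool_rot: [-1.538, -0.385, 0.386]
ft_force: [-6.7, -0.1, 15.0]
grip_width: 0.005
```

The corner is now firm: 15 N at a height of 33 mm. I'll retreat.

Call:
drive_tool(increments="0 -3 0 0 255; 0 -15 0 0 255; 0 -40 0 0 255; 0 -40 0 0 255; 0 -40 -20 0 255; 0 -20 -50 0 255; 0 0 -55 0 255; 0 0 -55 0 255; 0 0 0 0 255; 0 0 0 0 255")

```text
time: 20.85
position: [0.7112, -0.2262, 0.1882]
tool_rot: [-1.534, -0.386, 0.386]
ft_force: [0.1, 0.7, 0.3]
grip_width: 0.007
```

```bash
python3 - <<'E'
from h import *
where()
snap('top','t6');snap('scene','s6'); d=load('t6')
s,f=slabfit(d); print('slab',s,f)
crop('t6',180,150,350,265,4.7,'t6c');crop('s6',170,120,350,260,4.4,'s6c')
E
```

```text
20.85 [ 0.71123489 -0.22622587  0.18821448] F slab [0.16338875 0.66736128] 0.2912270699552013 yaw 0.34884339326849545 tcp slab [ 0.12710996 -0.24413261]
top ['img', 'mtx', 'camera_from_world']
scene ['img', 'mtx', 'camera_from_world']
slab [ 0.55088548 -0.00248235  0.13902081] 0.02769330349248918
```

View pics/s6c.png

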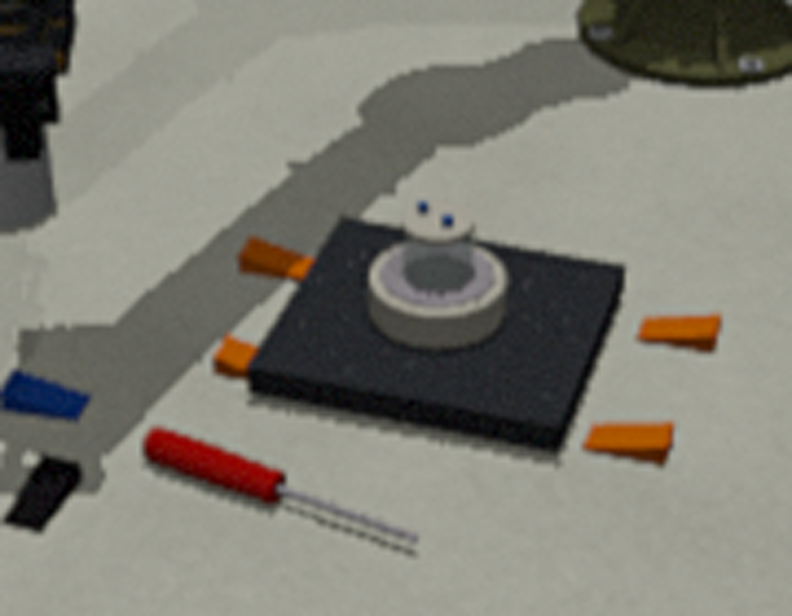

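View pics/t6c.png

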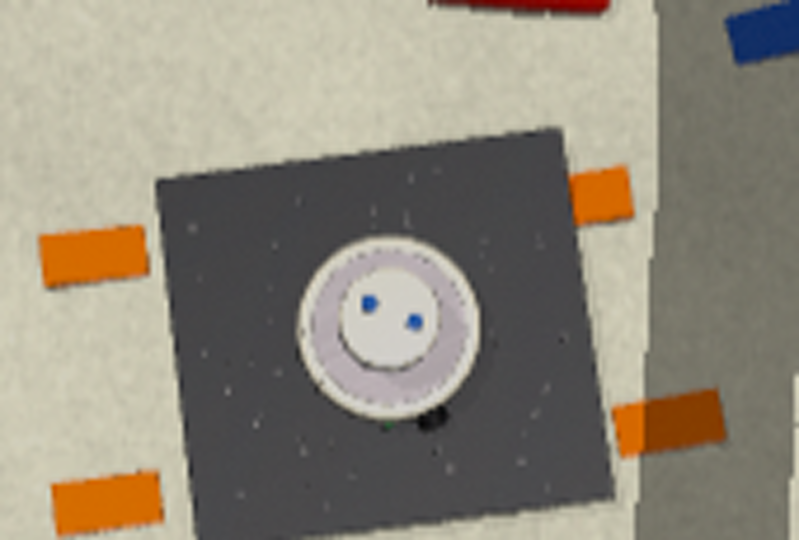

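The last pictures show the slab corners (157,180), (562,128) and (613,497), and the stirrer at (389,328), at the same pixels as at the start once the crop is allowed for. The far right wedge, at (600,195), is partly under the slab. The other three wedges have not moved, and the robot touches nothing.

```bash
python3 -c "
from h import *
print(workorder.close_job())"
```

```text
the job is handed in; nothing more can be done
None
```

The slab's far right corner was the one that rocked. Its orange wedge is now tight underneath, and the corner no longer gives. I handed the job in at about 21 s of the 58 s allowed; no verdict was reported.

- **Finding the corner:** The near right corner was firm, with no movement at 15.8 N. The far right corner went down about 4 mm at 5 N. I stopped there, so neither left corner was pressed.
- **Wedging:** I pushed the far right wedge in along the slab's y until it stopped moving at 8 N. Its tip is about 20 to 22 mm inside the edge, judged from the tool position and the pictures.
- **Check press:** The same corner then took 15 N with its top staying at 33 mm, so it no longer rocks.
- **Final pictures:** The slab, stirrer and other three wedges are where they were, and the robot is clear of everything.
- **One disagreement:** The outline fit of the slab differed from the first one by under 1 mm and about 0.3°. I put this down to changed shadows, because the slab corners sit at the same pixels as before.

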